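# Set the stop of a baguette portioning guide to the red mark

## Robot

A 7-joint arm with a two-finger parallel gripper is mounted at the origin on a cart in front of the work surface, level with it; the furniture and walls round the work are solid. World frame = base frame: x ahead of the robot, y to its left, z up, the work surface at z = 0. Lengths are in mm, angles in degrees, forces in N, time in s.
With the tool pointing down it reaches from about 425 to 950 mm from the base axis. Payload 4.7 kg.
Tool frame: the origin (TCP) lies at the very end of the fingers, on their centre line; the grasp point (between the pads) lies 19 mm behind it; z points along the fingers, y is the line along which they close (so a half turn about z gives the same grasp; the last joint's range is limited). The gripper opens to 87 mm and grips with 3 to 60 N. Pads are 19 mm wide; open, the fingers measure 117 mm over their backs; the gripper's body (75 mm by 190 mm) begins 51 mm behind the grasp point.
Start: joints at [-75.052, 26.849, -2.785, 87.806, 1.381, 65.374, -4.715], TCP at [192.847, 646.884, 222.573] pointing down, gripper open.
Joint ranges: [-148.3, 148.3], [-19.14, 114.17], [-79.39, 73.82], [5.75, 140.21], [-59.74, 239.74], [12.07, 113.84], [-152.46, 152.46]. Speed limits (degrees/s): [147.25, 147.25, 180, 180, 180, 180, 180].

## Interface

Orientations are given as a 3x3 rotation matrix whose columns are the frame's x, y, z axes.
In Python, from cell import env, cams, boxes_of gives the robot as it stands.
- The arm moves only by the tool jog_arm, never from a script. Its argument "rows" is a list of rows, each a list of 7 numbers: the turn, a rotation vector about the world's x, y, z in degrees, then the shift along the world's x, y, z in m, then the closure, from 0 (fully open) to 1 (shut). In form: [[ax, ay, az, tx, ty, tz, jaw], ...]. A call has 1 to 20 rows; each row shifts and turns the commanded pose from where the row before left it; what a row does not reach is not made up. A row lasts 1/8 s, in which the tool goes at most 62.5 mm and 10.7 degrees, less where a joint would pass 70% of its speed; a pose out of reach is approached as far as the arm can. A call is refused whole if a number of a shift passes 0.0625 or a number of a turn 10.7, either way. A call with a gripper value outside its range is refused whole. The fingers move at their own pace and stop on an object; "squeeze" is the grip in N (left out, the last holds). Time passes only in rows, so rows that do not move let the fingers close. It gives the time, the measured TCP pose, the force, the opening and the grip force at its end, in the units of the state.
- env.read_state(): the state, without advancing time (a new reading comes with each control period).
- cams.snapshot(name): name is "side" or "top" or "wrist"; returns a dict with "img" (400x640x3 uint8, blue, green, red), "z_map" (400x640 float32, mm along the optical axis (not along the pixel's ray), 0 where there is no reading), "mtx" (3x3 intrinsics, pixels), "k1" (the pictures are not rectified: a ray, as slopes to the right and down, at radius r is drawn at 1 + k1 r^2 times it, then the intrinsics apply), "view" (4x4, takes a point from world to camera coordinates). Camera axes: x right, y up, looking along -z (the intrinsics and any distortion apply to the point x, -y, -z); pixel columns grow to the right and rows downward; lengths in mm; the calibration is good to about 2 mm. A picture is of the moment at which its call begins.
- env.hand_in(): hands the job in; it is judged then, once.
Trained networks look in a picture, given as the dict that the camera call returned (one of the last four; its "shot" number tells which), for a name from the list of things; names that differ only in an ending like _2 or _b are one class to them, and where a whole thing is asked for, a point or a joint stands for the part that bears it (a point fixed in the world has none). Each returns a list of dicts, best first, with "p" (0 to 1); they miss things now and then, are a little off and sometimes report something else, mostly with a low value. They report only what shows in the picture. A call takes as long as a camera call.
- boxes_of(picture, thing): "location" ([x, y, z] in mm, in the coordinates of the camera as it stood for that picture, good to about 4 mm: the middle of the surface that is visible of it).
The state is a dict: "t": time; "q": joint angles; "joint_vel": joint speeds; "joint_torque": joint torques, N m; "position": TCP position; "ee_rot": TCP orientation; "contact_force": force on the tool from outside, world axes, zero at the start; "wrist_torque": the same for the moment, N m; "gripper_width": finger opening in mm; "grip_force": force on a finger pad.
Only numpy, scipy, OpenCV 4.12 (cv2) and the standard library are available. Lean on these libraries where they do the work, as an engineer would, in place of code of your own. Each camera call takes 0.05 s, during which the arm holds its last target. There are 200 camera calls.

## Task

Set the grey sliding stop of the baguette portioning guide to the red tab: with closed fingers push it from the side along its rail until its spring pin drops into the notch beside the red tab, then take the hand away. Only push the stop, do not pinch it, and leave the pepper grinder, the jar and the black cup where they stand.

Things in the scene. Friction and masses are not known exactly. Their poses are not given: they have to be found in the camera images.
- guide: portioning guide: light wooden board 170 (x) by 300 (y) by 18 mm, fixed; origin in the middle of its underside, z up, x away from the robot, y to the left along the rail. Four brown knife posts, tops 56 mm above the worktop, stand on it at x = 0 and 72 mm, y = 123 to 143 mm.
- rail (a point): point on the rail's top, 28 mm above the worktop, at x = -45, y = 0 of the board. The aluminium rail, 20 mm wide, runs along the board's y between black end stops (32 mm high) at y = -146 and +91 mm. Its four notches (dark grooves across it) lie at board y = -95, -50, -5 and +40 mm.
- stop (a joint): place in m of the grey stop on the rail, 0 to 0.195, growing to +y: board y of its middle + 0.125, so the notches are at 0.030, 0.075, 0.120, 0.165. Starts between the middle two; red may be on either side. Friction about 1.5 N, 0.3 kg. Within 6 mm of a notch it snaps to its middle by itself (push force dips to nil); pushing out again, as at notches on the way, takes about 8 N.
- stop_pin (a joint): height in m of the spring pin in the stop: about -0.001 when it has dropped into a notch, about 0.0036 while it rides on the rail between notches. Its orange cap, 14 mm across, on top of the stop rises and sinks with it and cannot be pulled up farther; its spring presses it down with 6 to 7 N.
- stop_top (a point): middle of the top of the stop's grey grip block, 62 mm above the worktop, over the rail. The block is 38 (x) by 32 mm (y); its flat sides at +-16 mm in y reach from 32 to 62 mm above the worktop: push there. A grey fence plate, 10 mm thick (y), same top, runs to 117 mm behind this point (+x). The orange cap rises 4 mm (seated) to 8 mm (riding) above it.
- stop_pointer (a point): the small black pointer on the front of the stop, at the stop's middle in y, above the row of tabs
- red_tab: red plastic tab, 15 x 18 x 3 mm, fixed flat on the front edge of the board beside one of the four notches; origin: middle of its underside, its axes parallel to the board's. Its middle lies exactly at its notch's y along the rail. Which colour stands at which notch differs from run to run. This is the one to set the stop to.
- blue_tab: blue plastic tab, 15 x 18 x 3 mm, fixed flat on the front edge of the board beside one of the four notches; origin: middle of its underside, its axes parallel to the board's. Its middle lies exactly at its notch's y along the rail. Which colour stands at which notch differs from run to run.
- yellow_tab: yellow plastic tab, 15 x 18 x 3 mm, fixed flat on the front edge of the board beside one of the four notches; origin: middle of its underside, its axes parallel to the board's. Its middle lies exactly at its notch's y along the rail. Which colour stands at which notch differs from run to run.
- white_tab: white plastic tab, 15 x 18 x 3 mm, fixed flat on the front edge of the board beside one of the four notches; origin: middle of its underside, its axes parallel to the board's. Its middle lies exactly at its notch's y along the rail. Which colour stands at which notch differs from run to run.
- pepper_grinder: black pepper grinder, 35 mm across, 106 mm high, loose, behind the board; origin in the middle of its underside
- honey_jar: glass jar with metal lid, 60 mm across, 90 mm high, loose, behind the board; origin in the middle of its underside
- espresso_cup: black espresso cup with handle, 58 x 87 x 56 mm, loose, behind the board; origin in the middle of its underside

How it is judged:
By the outcome, as a careful person would: the job done as asked, in the order asked, and still so for the second after the job is handed in, with the robot touching nothing.
It also fails if it takes over 38 s, if anything falls off the work surface, if the arm or the gripper's body presses on something with over 40 N, if the wrist force passes 120 N, or if a joint passes its speed limit or range.

## Working session

There is one attempt and no reset: what is moved stays moved. The work goes in short steps, Python scripts to look and compute and a tool call to move; the robot and the scene stay as the last step left them, time stands still between calls to the robot, and variables do not carry over. Pictures are saved under pics/ and viewed, at most 10 in all, crops included, and the job is handed in when it is done.

Besides the shell and the picture viewer there is one more tool, called by a JSON object that holds its "fn" and its "kwargs". jog_arm: Moves the arm, as the interface text tells. Its arguments: {"type":"object","properties":{"rows":{"type":"array"},"squeeze":{"type":"number"}},"required":["rows"]}

```bash
mkdir -p pics; cat > h.py <<'E'
import numpy as np,cv2
from cell import env,cams,boxes_of
def w(s,p):
    V=np.array(s["view"]);return (np.linalg.inv(V)@np.r_[p,1])[:3]
def px(s,u,v,z=None):
    "world point of pixel; from z_map, or on plane z"
    K=np.array(s["mtx"]);d=np.array([(u-K[0,2])/K[0,0],(v-K[1,2])/K[1,1]]);r=d.copy()
    for _ in range(20): r=d/(1+s["k1"]*(r@r))
    ray=np.array([r[0],-r[1],-1.])
    V=np.linalg.inv(np.array(s["view"]))
    if z is None: D=s["z_map"][int(v),int(u)]
    else:
        a=V[:3,:3]@ray; D=(z-V[2,3])/a[2]
    return (V@np.r_[ray*D,1])[:3]
E
python3 - <<'E'
from h import *
for c in("top","side"):
    s=cams.snapshot(c);cv2.imwrite(f"pics/{c}0.png",s["img"])
    for n in "guide stop stop_top stop_pointer red_tab blue_tab yellow_tab white_tab pepper_grinder honey_jar espresso_cup".split():
        print(c,n,[(w(s,b["location"]).round(),round(b["p"],2)) for b in boxes_of(s,n)[:2]])
print(env.read_state())
E
```

```text
top guide [(array([522., 171.,  15.]), 0.84)]
top stop [(array([480., 160.,  61.]), 0.96)]
top stop_top [(array([522., 169.,  14.]), 0.71)]
top stop_pointer [(array([482., 158.,  65.]), 0.65)]
top red_tab [(array([452., 201.,  21.]), 0.16)]
top blue_tab [(array([412., 113.,  21.]), 0.62)]
top yellow_tab [(array([466., 238.,  19.]), 0.63)]
top white_tab []
top pepper_grinder [(array([704., 227.,  99.]), 0.93)]
top honey_jar [(array([708., 306.,  91.]), 0.6)]
top espresso_cup [(array([715.,  82.,  33.]), 0.95)]
side guide [(array([447., 197.,  24.]), 0.74), (array([432., 148.,  26.]), 0.64)]
side stop [(array([500., 149.,  49.]), 0.69)]
side stop_top [(array([496., 149.,  54.]), 0.69)]
side stop_pointer [(array([501., 146.,  49.]), 0.69)]
side red_tab [(array([430., 149.,  23.]), 0.41)]
side blue_tab [(array([414., 107.,  18.]), 0.64), (array([499., 151.,  47.]), 0.61)]
side yellow_tab [(array([461., 234.,  17.]), 0.6)]
side white_tab [(array([443., 194.,  25.]), 0.44), (array([498., 147.,  51.]), 0.34)]
side pepper_grinder [(array([698., 216.,  60.]), 0.97)]
side honey_jar [(array([69
[... 217 characters left out ...]
el': array([-0.02923085, -0.06767652, -0.06032349, -0.02477317, -0.03965857,
        0.06615181,  0.01530007]), 'joint_torque': array([-2.44003883e-05, -5.07840836e+01, -8.09018570e-02, -2.36448008e+01,
       -6.13438943e-02,  3.12948518e-02,  2.70523486e-06]), 'position': array([192.89210881, 646.87381217, 222.58210456]), 'ee_rot': array([[-9.58278493e-01,  2.85836195e-01, -1.03464017e-05],
       [ 2.85836193e-01,  9.58278490e-01,  8.52040985e-05],
       [ 3.42691495e-05,  7.86918790e-05, -9.99999996e-01]]), 'contact_force': array([ 0.3651924 , -0.75308713, -0.21384575]), 'wrist_torque': array([-0.00107538,  0.02596686, -0.00419731]), 'grip_force': 0.0, 'gripper_width': 86.7011638684253}
```

View pics/top0.png

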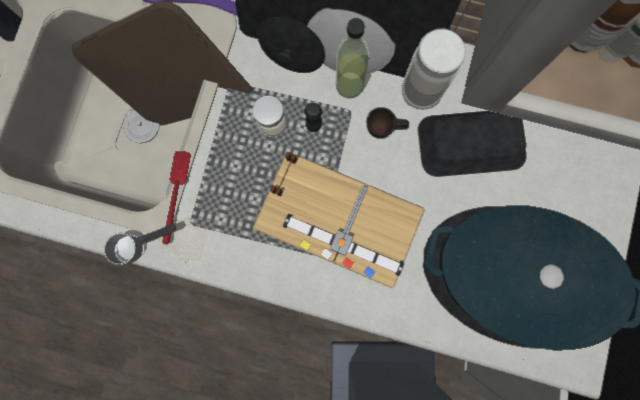

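View pics/side0.png

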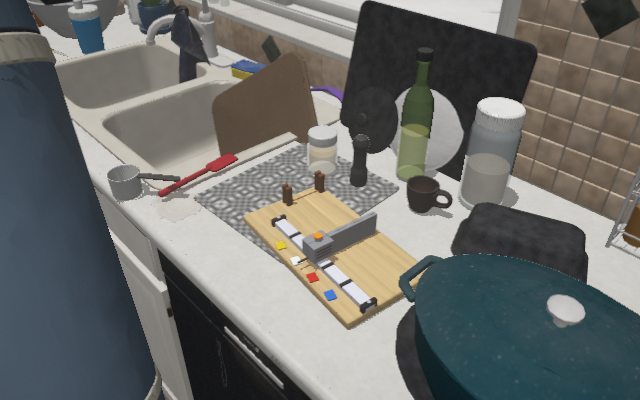

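The top view shows the tabs left to right: yellow (306,245), white (327,254), red (348,264) and blue (370,272). The stop is at (342,243), between white and red. So red is the -50 mm notch, and the stop has to be pushed towards board -y. The side view agrees: red is at (313,277), and there's free room on the stop's left side.

```bash
python3 - <<'E'
from h import *
s=cams.snapshot("top")
im=s["img"].astype(int);hsv=cv2.cvtColor(s["img"],cv2.COLOR_BGR2HSV)
P={}
for n,(u,v),z in[("yellow",(306,245),21),("white",(327,254),21),("red",(348,264),21),("blue",(370,272),21),("cap",(342,243),70)]:
    sl=hsv[v-7:v+8,u-8:u+9].astype(int); H,S,V=sl[...,0],sl[...,1],sl[...,2]
    m=dict(yellow=(S>150)&(H>18)&(H<35),white=(S<40)&(V>170),red=(S>130)&((H<8)|(H>172)),blue=(S>120)&(H>100)&(H<130),cap=(S>130)&(H>5)&(H<20))[n]
    yy,xx=np.nonzero(m); c=(u-8+xx.mean(),v-7+yy.mean()); P[n]=px(s,*c,z); print(n,len(yy),np.round(c,1),P[n].round(1))
d=P["yellow"]-P["blue"];print(np.linalg.norm(d));yb=d/np.linalg.norm(d);yb[2]=0;xb=np.array([yb[1],-yb[0],0])
for n in P: print(n,((P[n]-P["red"])@xb).round(1),((P[n]-P["red"])@yb).round(1))
print("yaw of x",np.degrees(np.arctan2(xb[1],xb[0])),yb)
for k in(25.5,45): print(k,P["cap"]+k*yb)
E
```

```text
yellow 1 [305. 241.] [472.4 236.9  21. ]
white 97 [325.4 254.8] [446.1 196.7  21. ]
red 68 [347.5 262.6] [431.6 153.6  21. ]
blue 53 [369.  271.6] [414.9 111.9  21. ]
cap 34 [341.5 241.7] [469.2 166.6  70. ]
137.61600816825865
yellow 2.2 92.8
white -4.9 45.3
red 0.0 0.0
blue 2.2 -44.8
cap 28.7 27.6
yaw of x -24.694542459470455 [0.41778053 0.90854798 0.        ]
25.5 [479.88414499 189.80177402  70.        ]
45 [488.03086541 207.51845955  70.        ]
```

{"fn": "jog_arm", "kwargs": {"rows": [[0,0,-8,0.0246,-0.0362,-0.0052,1],[0,0,-8,0.0246,-0.0362,-0.0052,1],[0,0,-8,0.0246,-0.0362,-0.0052,1],[0,0,-8,0.0246,-0.0362,-0.0052,1],[0,0,-8,0.0246,-0.0362,-0.0052,1],[0,0,-8,0.0246,-0.0362,-0.0052,1],[0,0,-8,0.0246,-0.0362,-0.0052,1],[0,0,-8,0.0246,-0.0362,-0.0052,1],[0,0,-8,0.0246,-0.0362,-0.0052,1],[0,0,-8,0.0246,-0.0362,-0.0052,1],[0,0,-8,0.0246,-0.0362,-0.0052,1],[0,0,-8,0.0246,-0.0362,-0.0052,1],[0,0,0,0,0,0,1],[0,0,0,0,0,0,1]], "squeeze": 30}}

```text
t: 3.0
position: [487.7, 213.2, 160.2]
ee_rot: [[0.383, 0.924, -0.0], [0.924, -0.383, 0.001], [0.001, -0.0, -1.0]]
contact_force: [0.1, -0.1, 0.2]
gripper_width: 0.5
grip_force: 0.0
```

```bash
python3 - <<'E'
from h import *
s=cams.snapshot("wrist");cv2.imwrite("pics/wrist1.png",s["img"])
for n in "stop_top red_tab blue_tab yellow_tab white_tab".split():
    print(n,[(w(s,b["location"]).round(),round(b["p"],2)) for b in boxes_of(s,n)[:2]])
r=env.read_state();print(r["t"],r["position"],r["ee_rot"].round(2),r["gripper_width"],r["contact_force"],r["q"])
E
```

```text
stop_top []
red_tab []
blue_tab []
yellow_tab [(array([466., 238.,  21.]), 0.74)]
white_tab [(array([451., 198.,  17.]), 0.72)]
3.3 [487.64954364 213.39737546 160.25353945] [[ 0.38  0.92  0.  ]
 [ 0.92 -0.38  0.  ]
 [ 0.   -0.   -1.  ]] -0.10123983032059997 [-0.1213601  -0.17070036  0.6064926 ] [-48.69831516  18.28112039  25.36759855 112.35929822  -9.92193223
  51.42948428 -40.73509371]
```

View pics/wrist1.png

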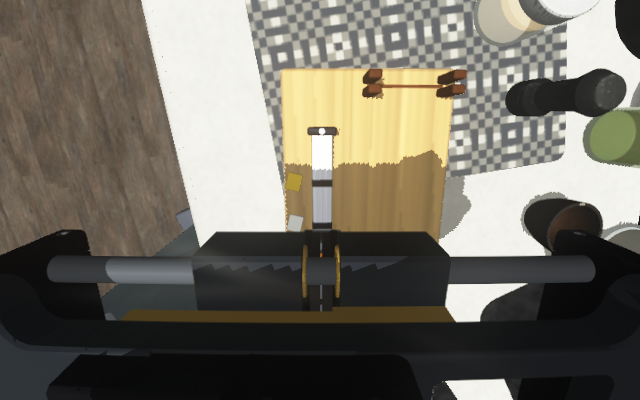

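The wrist view shows the closed fingers centred over the rail. The rail runs straight up the picture at u≈322, the +40 notch is at (322,183) and the end stop at (322,130). The tool is aligned with the board. Next I'll get the rail line and the target position from these.

```bash
python3 - <<'E'
from h import *
s=cams.snapshot("wrist")
n40=px(s,322,183,28);e=px(s,322,130,32);n5=px(s,322,231,28)
print(n40,e,n5,px(s,293,182,21),px(s,295,222,21))
print(px(s,283,72,18),px(s,450,68,18), px(s,322,183),px(s,322,131))
yb=np.array([.383,.924,0])
r50=n40-90*yb; print("notch -50:",r50)
cap=np.array([469.2,166.6,0]);print("cap past red",(cap-r50)@yb)
tcp=env.read_state()["position"];print("tcp past red",(tcp-r50)@yb,"lateral",(tcp-r50)@np.array([.924,-.383,0]))
E
```

```text
[492.48697041 224.67987626  28.        ] [512.2808145 272.6030658  32.       ] [472.98468943 177.49429377  28.        ] [464.91539278 235.76544425  21.        ] [449.39381049 195.45827702  21.        ]
[498.58860398 336.51652295  18.        ] [647.58273257 279.55683955  18.        ] [492.44912077 224.58292758  27.46774497] [511.93258372 271.77112991  33.02529052]
notch -50: [458.01697041 141.51987626  28.        ]
cap past red 27.457134666004293
tcp past red 77.60613182135451 lateral -0.012909626498828344
```

{"fn": "jog_arm", "kwargs": {"rows": [[0,0,0,0,0,-0.03,1],[0,0,0,0,0,-0.03,1],[0,0,0,0,0,-0.03,1],[0,0,0,0,0,-0.015,1],[0,0,0,0,0,-0.01,1],[0,0,0,-0.0023,-0.0055,0,1],[0,0,0,-0.0023,-0.0055,0,1],[0,0,0,-0.0019,-0.0046,0,1],[0,0,0,-0.0011,-0.0028,0,1],[0,0,0,-0.0011,-0.0028,0,1],[0,0,0,-0.0011,-0.0028,0,1],[0,0,0,-0.0011,-0.0028,0,1]]}}

```text
t: 4.85
position: [477.5, 186.4, 45.4]
ee_rot: [[0.384, 0.923, 0.001], [0.923, -0.384, 0.001], [0.001, 0.001, -1.0]]
contact_force: [-0.1, 1.9, 0.3]
gripper_width: 0.4
grip_force: 1.0
```

{"fn": "jog_arm", "kwargs": {"rows": [[0,0,0,-0.0008,-0.0018,0,1],[0,0,0,-0.0008,-0.0018,0,1],[0,0,0,-0.0008,-0.0018,0,1],[0,0,0,-0.0008,-0.0018,0,1],[0,0,0,-0.0008,-0.0018,0,1],[0,0,0,-0.0008,-0.0018,0,1],[0,0,0,-0.0008,-0.0018,0,1]]}}

```text
t: 5.72
position: [470.7, 172.2, 44.8]
ee_rot: [[0.385, 0.923, -0.002], [0.923, -0.385, -0.001], [-0.002, -0.001, -1.0]]
contact_force: [0.6, 0.6, 0.6]
gripper_width: 0.7
grip_force: 0.0
```

```bash
python3 - <<'E'
from h import *
s=cams.snapshot("side");cv2.imwrite("pics/side2.png",cv2.resize(s["img"][200:330,220:420],None,fx=4,fy=4,interpolation=cv2.INTER_CUBIC))
r=env.read_state();print(r["t"],r["position"],r["contact_force"])
E
```

```text
5.775 [470.43166505 171.86102911  44.75146961] [-1.16159479  0.22369948 -0.04648007]
```

View pics/side2.png

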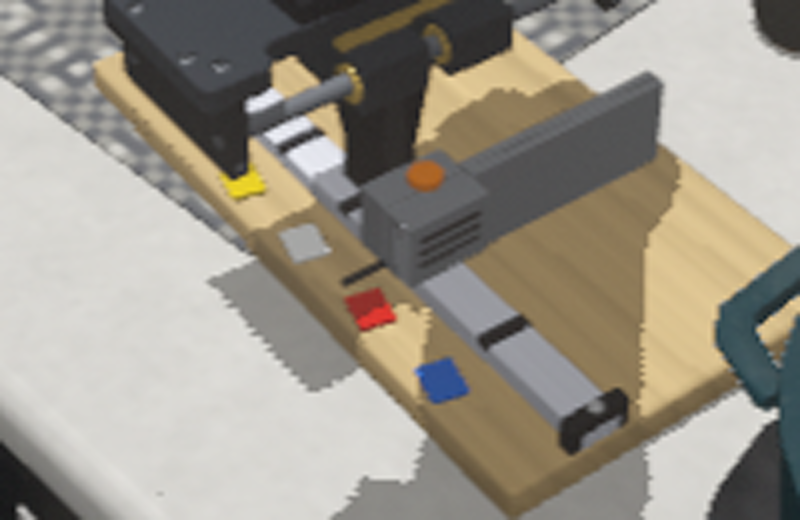

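The crop shows the pointer tip at about (350,280), just short of the red tab (370,308), so the stop isn't seated yet. I'll keep pushing in small steps.

{"fn": "jog_arm", "kwargs": {"rows": [[0,0,0,-0.0004,-0.0009,0,1],[0,0,0,-0.0004,-0.0009,0,1],[0,0,0,-0.0004,-0.0009,0,1]]}}

```text
t: 6.15
position: [470.2, 170.2, 45.1]
ee_rot: [[0.384, 0.923, -0.0], [0.923, -0.384, -0.0], [-0.0, -0.0, -1.0]]
contact_force: [-0.0, 0.3, -0.6]
gripper_width: 0.7
grip_force: 0.0
```

```bash
python3 - <<'E'
from h import *
s=cams.snapshot("side");cv2.imwrite("pics/side3.png",cv2.resize(s["img"][200:330,220:420],None,fx=4,fy=4,interpolation=cv2.INTER_CUBIC))
r=env.read_state();print(r["t"],r["position"],r["contact_force"])
E
```

```text
6.2 [470.1594005 170.1201016  45.1200048] [0.43119575 0.33252538 0.05317503]
```

View pics/side3.png

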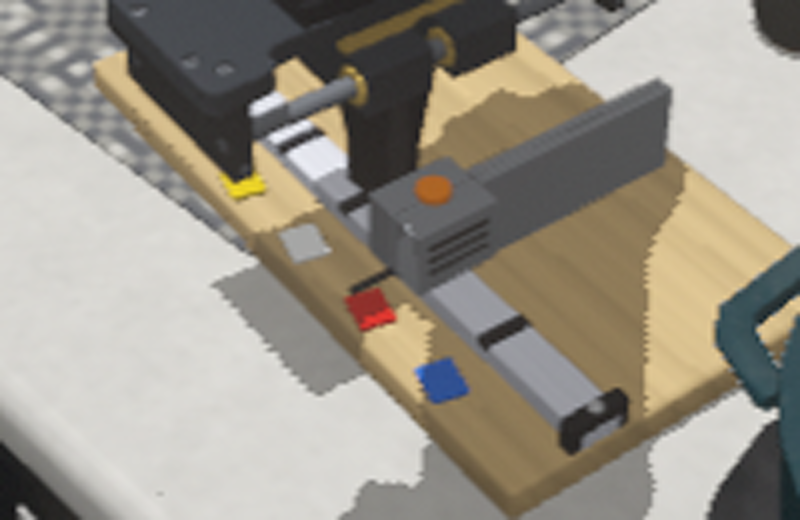

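The stop jumped about 6 mm while the finger moved only about 2 mm. The cap sank and the force is nil, so it has snapped in. I'll back off, lift away and check.

{"fn": "jog_arm", "kwargs": {"rows": [[0,0,0,0.002,0.0048,0,1],[0,0,0,0.006,0.0145,0,1],[0,0,0,0.006,0.0145,0,1],[0,0,0,0,0,0.04,1],[0,0,0,0,0,0.05,1],[0,0,0,0,0.04,0.05,1],[0,0,0,0,0.05,0.02,1],[0,0,0,-0.01,0.05,0,1],[0,0,0,-0.01,0.05,0,1],[0,0,0,-0.01,0.05,0,1],[0,0,0,0,0,0,1],[0,0,0,0,0,0,1]]}}

```text
t: 7.7
position: [454.2, 443.5, 203.6]
ee_rot: [[0.384, 0.923, 0.0], [0.923, -0.384, -0.001], [-0.001, 0.001, -1.0]]
contact_force: [-0.8, -0.9, 0.1]
gripper_width: 0.6
grip_force: 0.0
```

```bash
python3 - <<'E'
from h import *
s=cams.snapshot("top")
hsv=cv2.cvtColor(s["img"],cv2.COLOR_BGR2HSV).astype(int)
sl=hsv[235:262,335:362];m=(sl[...,1]>130)&(sl[...,0]>5)&(sl[...,0]<20)
yy,xx=np.nonzero(m);yb=np.array([.383,.924,0]);r50=np.array([458.,141.5,0])
c=px(s,335+xx.mean(),235+yy.mean(),66);print(len(yy),c,"past red",(c-r50)@yb)
a=cv2.resize(s["img"][190:300,240:440],None,fx=4,fy=4,interpolation=cv2.INTER_CUBIC)
cv2.imwrite("pics/top4.png",a)
s=cams.snapshot("side");cv2.imwrite("pics/side4.png",cv2.resize(s["img"][120:330,220:480],None,fx=2.8,fy=2.8,interpolation=cv2.INTER_CUBIC))
r=env.read_state();print(r["t"],r["position"],r["contact_force"])
E
```

```text
31 [457.95619387 143.19964291  66.        ] past red 1.5536922956179962
7.8 [455.04095849 442.11360445 204.03587689] [ 0.19677667 -0.0269313  -0.1114638 ]
```

View pics/top4.png

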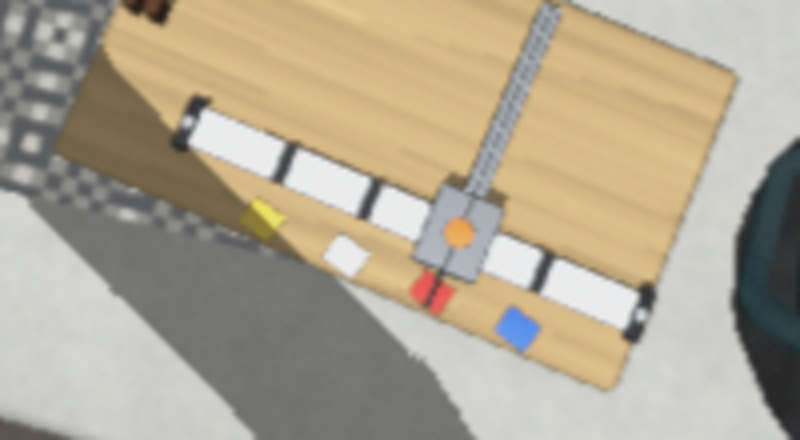

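View pics/side4.png

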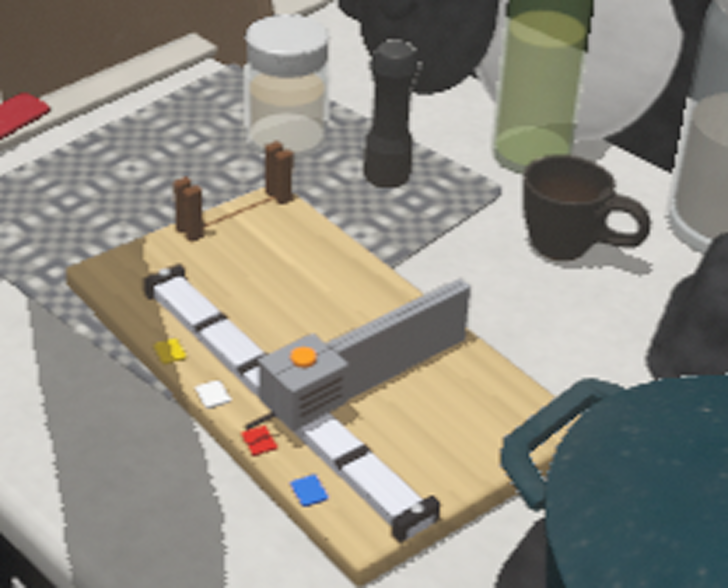

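The pointer now lies over the middle of the red tab (top crop, 433,292). The stop is within 1.6 mm of the red notch, the cap is low, and the grinder, jar and cup haven't moved. The hand is well clear, so I'll hand in.

```bash
python3 -c "
from cell import env
print(env.hand_in())"
```

```text
the job is handed in; nothing more can be done
None
```

The grey stop is seated in the notch beside the red tab, the hand is clear, the grinder, jar and cup weren't touched, and the job was handed in at about 8 s.

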